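Load sample bottles onto the bench shaker and clamp them

TASK

Load the bottles from the canister onto the shaker. Draw the clamp bar back with its red tab squeezed to make room, twist the blue lid anticlockwise until its lugs are clear of the claws, lift it off and set it right way up on the bench clear of the canister, and stand every bottle upright in one row between the rails. Then, again with the tab squeezed, slide the bar up to the notch where it just holds the bottles against the far rail and let the tab spring fully out, and put the lid back on the empty canister, turned clockwise as far as it goes so that it is locked; leave the timer and the marker alone.

Things in the scene. Friction and masses are not known exactly. Their poses are not given: they have to be found in the camera images.
- shaker: bench shaker, fixed: white housing, aluminium platform 285 x 290 mm on top, its surface 70 mm above the origin (centre of the underside). x points to the back, away from the operator, y left along the rails. The fixed far rail (two rubber bars, one above the other, top 62 mm over the platform) has its front face at x = +0.100 and end posts at y = +-0.122
- row_mid (a point): point on the platform's black mat, middle of the row where clamped bottles stand (shaker frame x 0.075, y 0, z 0.070), axes as the shaker's. Bottle axes lie on its y line, from -0.09 to +0.09 (four fit at 58 mm spacing)
- clamp_bar (a joint): position of the sliding clamp bar (a rubber rail 62 mm high, parallel to the far rail), m, growing towards the operator (shaker -x). Gap to the far rail = 20 mm + this. Range 0 to 0.0765, starts at 0. Notches every 15 mm from 0 to 0.075, 1.2 mm play either way, locked both ways; 0.030 holds the 48 mm bottles, 0.060 or 0.075 is open for loading. Friction 2 N
- release_tab (a joint): how far the red spring tab on the clamp bar is pressed, m: 0 = out, pawl in a notch; 0.008 = pressed home; the pawl is free of the notches above 0.006. Let go between notches it rests on a tooth (about 0.006), leaving the bar free to slide until the pawl drops into the next notch. 4 N to start, 8 N pressed home
- clamp_grip (a point): centre of the squeezed grip on the clamp bar, 138 mm above the bench, 74 mm before the bar's face; axes as the shaker's. Grey fixed plate at -y (outer face -18 mm), red tab at +y (outer face +26 mm, +18 pressed), each 34 mm long in x, from 15 mm above this point to 40 mm below. Two fingers closing along y squeeze the tab and hold the bar (44 to 36 mm)
- canister: white round pot, fixed, 144 mm across, rim 72 mm and inner floor 6 mm above its origin (centre of the underside); a cross 40 mm high parts four bays, at +x, +y, -x, -y, 42 mm from the axis. Three claws at 0, 120, 240 degrees from x, 42 mm wide, reach over the rim from 93 to 75 mm from the axis, 88 mm high, each with a stop at its clockwise end
- lid: blue domed lid, 144 mm across, 48 mm high, 0.16 kg; lugs at 0, 120, 240 degrees from its x axis, 26 mm wide, to 84 mm from the axis. Origin: centre of its lower edge, on the rim while closed. Closed, its yaw is the canister's + 0 to 0.1 rad (lugs under claws); free at + 0.6 to 1.5 rad, best 1.05 (anticlockwise from above). Then lift 45 mm straight up to clear the bottles
- lid_grip (a point): centre of the black handle bar on the lid, 75 mm above the lid's lower edge; the bar lies along x of this frame (the lid's x), 94 mm long, 18 mm wide and high, 18 mm free below it between its two feet
- lug (a point): middle of one of the lid's three lugs (the one on the lid's x axis, under one end of the handle bar), 77 mm from the axis, 4 mm above the lower edge. The lid is locked when each lug lies under a claw, whichever lug under whichever claw
- claw_1 (a point): middle of the space under a claw of the canister (on the canister's x axis), 77 mm from the axis, 77 mm above the bench: where a lug lies when the lid is locked. The lid locks by turning clockwise until the lugs meet the stops
- claw_2 (a point): same as claw_1, for the claw at 120 degrees
- claw_3 (a point): same as claw_1, for the claw at 240 degrees
- bottle_1: white sample bottle, 48 mm diameter, 105 mm tall, 0.1 kg, may be absent. Cap 26 mm diameter from 89 to 105 mm above the base, rounded shoulder below it; take it by the cap. Origin: centre of the base, z up. Starts in a bay of the canister, cap above the rim
- bottle_2: same as bottle_1, may be absent
- bottle_3: same as bottle_1, may be absent
- bottle_4: same as bottle_1, may be absent
- timer: white lab timer, 62 x 62 x 19 mm, on the bench, to be left alone; origin under its centre
- marker: red and white marker lying on the bench, 146 mm long, to be left alone; origin under its centre

How it is judged:
On the way, in this order (a step that is already met when the one before it is completed fails the run):
1. the clamp bar is drawn back far enough to load (gap at least 70 mm) and the lid stands on the bench clear of the canister, in either order (value of joint clamp_bar above 0.05 m and horizontal distance between lid and canister above 0.14 m and height (world z) of lid below 0.012 m and angle between lid's own z axis and vertical below 0.12 rad and linear speed of lid below 0.05 m/s), for 0.2 s.
2. every bottle stands upright between the rails, with the bar still drawn back (value of joint clamp_bar above 0.038 m and x of bottle_1 in the frame of shaker between 0.02 and 0.082 m and y of bottle_1 in the frame of shaker between -0.105 and 0.105 m and z of bottle_1 in the frame of shaker between 0.064 and 0.076 m and angle between each of bottle_1, bottle_2, bottle_3, bottle_4's own z axis and vertical below 0.12 rad and linear speed of each of bottle_1, bottle_2, bottle_3, bottle_4 below 0.05 m/s and x of bottle_2 in the frame of shaker between 0.02 and 0.082 m and y of bottle_2 in the frame of shaker between -0.105 and 0.105 m and z of bottle_2 in the frame of shaker between 0.064 and 0.076 m and x of bottle_3 in the frame of shaker between 0.02 and 0.082 m and y of bottle_3 in the frame of shaker between -0.105 and 0.105 m and z of bottle_3 in the frame of shaker between 0.064 and 0.076 m and x of bottle_4 in the frame of shaker between 0.02 and 0.082 m and y of bottle_4 in the frame of shaker between -0.105 and 0.105 m and z of bottle_4 in the frame of shaker between 0.064 and 0.076 m), for 0.2 s.
At the end, for the whole second after the job is handed in: Bar locked at the 50 mm gap (joint 0.030 +-0.0035), tab out (under 2 mm); every bottle present upright (0.12 rad) and still on the platform between bar and far rail, within 105 mm of the row's middle; lid level on the canister rim, its lugs under the claws (within 14 mm) (value of joint clamp_bar between 0.0265 and 0.0335 m and value of joint release_tab below 0.002 m and horizontal distance between lid and canister below 0.008 m and height (world z) of lid between 0.066 and 0.078 m and angle between lid's own z axis and vertical below 0.1 rad and (horizontal distance between lug and claw_1 below 0.014 m or horizontal distance between lug and claw_2 below 0.014 m or horizontal distance between lug and claw_3 below 0.014 m) and x of bottle_1 in the frame of shaker between 0.066 and 0.084 m and y of bottle_1 in the frame of shaker between -0.105 and 0.105 m and z of bottle_1 in the frame of shaker between 0.064 and 0.076 m and angle between each of bottle_1, bottle_2, bottle_3, bottle_4's own z axis and vertical below 0.12 rad and linear speed of each of bottle_1, bottle_2, bottle_3, bottle_4 below 0.05 m/s and x of bottle_2 in the frame of shaker between 0.066 and 0.084 m and y of bottle_2 in the frame of shaker between -0.105 and 0.105 m and z of bottle_2 in the frame of shaker between 0.064 and 0.076 m and x of bottle_3 in the frame of shaker between 0.066 and 0.084 m and y of bottle_3 in the frame of shaker between -0.105 and 0.105 m and z of bottle_3 in the frame of shaker between 0.064 and 0.076 m and x of bottle_4 in the frame of shaker between 0.066 and 0.084 m and y of bottle_4 in the frame of shaker between -0.105 and 0.105 m and z of bottle_4 in the frame of shaker between 0.064 and 0.076 m); the robot touches nothing.
It fails at once if the timer is pushed more than 30 mm or tipped (distance of timer from where it was at the start of the episode above 0.03 m or angle between timer's own z axis and vertical above 0.5 rad).
It fails at once if the marker is pushed more than 30 mm or tipped (distance of marker from where it was at the start of the episode above 0.03 m or angle between marker's own z axis and vertical above 0.5 rad).
Of bottle_1, bottle_2, bottle_3, bottle_4 only 2 to 4 are there at a start; the rules pass over those that are not, and their reading is None.
At some moment in a run one of lid may be knocked a few centimetres aside while the robot is not near it.
Once in a run the grip may slacken for a moment while it holds something.
It also fails if it takes over 208 s, if anything falls off the work surface, if the arm or the gripper's body presses on something with over 40 N, if the wrist force passes 120 N, or if a joint passes its speed limit or range.

ROBOT

A 6-joint arm with a two-finger parallel gripper is mounted at the origin on a cart in front of the work surface, level with it; the furniture and walls round the work are solid. World frame = base frame: x ahead of the robot, y to its left, z up, the work surface at z = 0. Lengths are in m, angles in rad, forces in N, time in s.
With the tool pointing down it reaches from about 0.25 to 0.775 m from the base axis. Payload 4 kg.
Tool frame: the origin (TCP) lies midway between the tips of the shut fingers; the grasp point (between the pads) lies 19 mm behind it (robot.grasp_offset is the distance from the TCP to the grasp point, in m); z points along the fingers, y is the direction in which the jaws open and shut (so a half turn about z gives the same grasp; the last joint's range is limited). The gripper opens to 94 mm and grips with 3 to 60 N. Pads are 16 mm wide; open, the fingers measure 119 mm over their backs; the gripper's body (75 mm by 177 mm) begins 78 mm behind the grasp point.
Start: joints at [-1.274, 0.087, 1.371, -0, 1.684, -0.103], TCP at [0.214, -0.507, 0.206] pointing down, gripper open.
Joint ranges: [-3.1, 3.1], [-0.76, 2.03], [0.27, 2.55], [-1.08, 4.22], [0.17, 2.65], [-2.57, 2.57]. Speed limits (rad/s): [2.79, 2.79, 3.14, 3.14, 3.14, 3.14].

INTERFACE

Orientations are given as [roll, pitch, yaw] about the fixed x, y, z axes, in that order (R = Rz(yaw) Ry(pitch) Rx(roll)).
In Python, from bench import status, viewer, order, robot gives the robot as it stands. The module is installed in compiled form; this text tells all that it offers.
- The arm moves only by the tool move_arm, never from a script. Its argument "targets" is a list of rows, each a list of 3 entries, a list of its own where there are three numbers: the shift along the tool's x, y, z in mm, then the turn, a rotation vector about the tool's x, y, z in degrees, then the opening, from -1 (shut) to 1 (fully open). A call has 1 to 20 rows; each row is the pose to reach, as a shift and turn from the pose commanded when the call began, along the tool's axes at that moment; what a row does not reach only later rows make up. A row lasts 1/8 s, in which the tool goes at most 62.5 mm and 10.7 degrees, less where a joint would pass 70% of its speed; a pose out of reach is approached as far as the arm can. A call with a gripper value outside its range is refused whole. The fingers move at their own pace and stop on an object; the grip force is fixed at half the most. Time passes only in rows, so rows that repeat a pose let the fingers close. It gives the time, the measured TCP pose, the force and the opening at its end, in the units of the state.
- status.get_obs(): the state, without advancing time (a new reading comes with each control period).
- viewer.snapshot(name): name is "scene" or "top" or "wrist"; returns the picture (384x512x3 uint8, red, green, blue); there is no depth.
- viewer.camera_model(name): a dict with "K" (3x3 intrinsics, pixels), "D" ([k1, k2, p1, p2, k3] as OpenCV has them; the pictures are not rectified), "xyz" and "attitude" of the camera in the world; the wrist camera has in their place "T_tool_cam" (4x4, takes a point from camera to tool coordinates, whose origin is the TCP and whose axes are the flange's). Camera axes: x right, y up, looking along -z (the intrinsics and any distortion apply to the point x, -y, -z); pixel columns grow to the right and rows downward; lengths in m; the calibration is good to about 2 mm. A picture is of the moment at which its call begins: read the wrist's pose just before it. camera_model takes no time and is no camera call.
- order.close_job(): hands the job in, once; it reports no verdict.
The state is a dict: "time": time; "joint_positions": joint angles; "qvel": joint speeds; "joint_torque": joint torques, N m; "tool_pos": TCP position; "ee_rot": TCP orientation; "wrist_force": force on the tool from outside, world axes, zero at the start; "wrist_torque": the same for the moment, N m; "width": finger opening in m.
Only numpy, scipy, OpenCV 4.12 (cv2) and the standard library are available. Lean on these libraries where they do the work, as an engineer would, in place of code of your own. Each camera call takes 0.05 s, during which the arm holds its last target. There are 200 camera calls.

## Working session

There is one attempt and no reset: what is moved stays moved. The work goes in short steps, Python scripts to look and compute and a tool call to move; the robot and the scene stay as the last step left them, time stands still between calls to the robot, and variables do not carry over. Pictures are saved under pics/ and viewed, about 12 in all and at most 16, crops included, and the job is handed in when it is done.

Besides the shell and the picture viewer there is one more tool, called after ">>>" as name(argument=value, ...) on one line, values as JSON. move_arm: Moves the arm, as the interface text tells. Its arguments: {"type":"object","properties":{"targets":{"type":"array"}},"required":["targets"]}

```bash
mkdir -p pics; ls; cat > h.py <<'E'
import numpy as np, cv2
from scipy.spatial.transform import Rotation as R
from bench import status, viewer, order, robot
def cam(name):
    m=viewer.camera_model(name)
    K=np.array(m["K"],float);D=np.array(m["D"],float)
    if name=="wrist":
        o=status.get_obs();T=np.eye(4);T[:3,:3]=R.from_euler('xyz',o["ee_rot"]).as_matrix();T[:3,3]=o["tool_pos"]
        T=T@np.array(m["T_tool_cam"])
    else:
        T=np.eye(4);a=np.array(m["attitude"],float)
        T[:3,:3]=(R.from_euler('xyz',a).as_matrix() if a.size==3 else a);T[:3,3]=m["xyz"]
    return K,D,T
def snap(name,f=None):
    c=cam(name);im=cv2.cvtColor(np.asarray(viewer.snapshot(name)),cv2.COLOR_RGB2BGR)
    if f: cv2.imwrite("pics/"+f,im)
    return im,c
def onplane(c,uv,z):
    K,D,T=c;p=cv2.undistortPoints(np.array(uv,float).reshape(-1,1,2),K,D).reshape(-1,2)
    d=np.c_[p[:,0],-p[:,1],-np.ones(len(p))]@T[:3,:3].T
    return T[:3,3]+d*((z-T[2,3])/d[:,2])[:,None]
def proj(c,P):
    K,D,T=c;q=(np.atleast_2d(P)-T[:3,3])@T[:3,:3]
    return cv2.projectPoints(q*[1,-1,-1],np.zeros(3),np.zeros(3),K,D)[0].reshape(-1,2)
E
python3 - <<'E'
from h import *
for n in("scene","top"):
    im,c=snap(n,n+"0.png");print(n,viewer.camera_model(n))
print(viewer.camera_model("wrist"));print(status.get_obs())
a=cv2.imread("pics/top0.png");print(a.shape)
E
```

```text
pics
scene {'K': array([[404.79723992,   0.        , 259.4016805 ],
       [  0.        , 404.79723992, 188.80921028],
       [  0.        ,   0.        ,   1.        ]]), 'D': array([-0.12056548,  0.        ,  0.        ,  0.        ,  0.        ]), 'xyz': array([0.05129507, 0.59257535, 0.49373002]), 'attitude': array([ 1.11367097,  0.00884224, -2.39367899])}
top {'K': array([[393.05271584,   0.        , 256.67214647],
       [  0.        , 393.05271584, 191.42074636],
       [  0.        ,   0.        ,   1.        ]]), 'D': array([-0.08463608,  0.        ,  0.        ,  0.        ,  0.        ]), 'xyz': array([0.48260501, 0.01202601, 0.96864338]), 'attitude': array([ 0.12494333,  0.01712877, -1.54113503])}
{'K': array([[279.70828334,   0.        , 249.89217331],
       [  0.        , 279.70828334, 190.51922325],
       [  0.        ,   0.        ,   1.        ]]), 'D': array([-0.04548084,  0.        ,  0.        ,  0.        ,  0.        ]), 'T_tool_cam': array([[ 1.78039633e-05,  9.64475167e-01,  2.64173525e-01,
         7.71644672e-02],
       [ 9.99999695e-01, -2.23482073e-04, 
[... 202 characters left out ...]
0000e+00]])}
{'time': 0.1, 'joint_positions': array([-1.27409748e+00,  8.78639548e-02,  1.37206971e+00, -2.38552878e-05,
        1.68356021e+00, -1.03110762e-01]), 'qvel': array([ 0.00027975, -0.00158108, -0.0031464 , -0.00071579, -0.00063526,
        0.00040774]), 'joint_torque': array([ 2.01176634e-03, -3.41252446e+01, -3.03302658e+01,  7.19292462e-02,
        3.03967693e-02, -9.78966318e-05]), 'tool_pos': array([ 0.21392751, -0.50617792,  0.20444751]), 'ee_rot': array([-3.13969908e+00, -1.72106800e-04,  3.99806783e-01]), 'wrist_force': array([ 0.01184593,  0.28769686, -0.40879683]), 'wrist_torque': array([-0.00411203, -0.01993127,  0.00092097]), 'width': 0.09402499020275767}
(384, 512, 3)
```

View pics/top0.png

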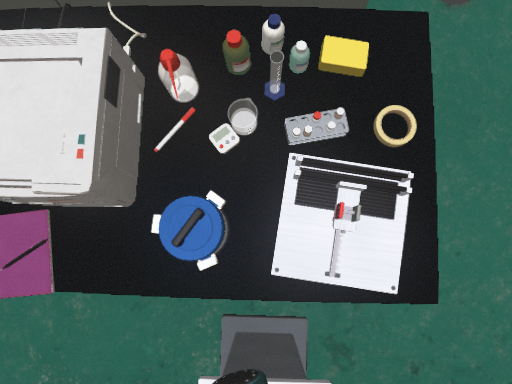

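View pics/scene0.png

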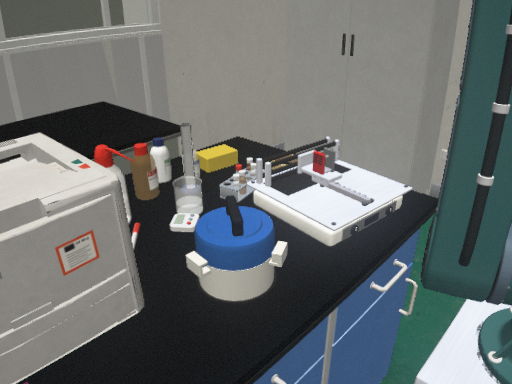

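Top view: shaker platform corners near (292,155), (413,172), (396,292), (273,276), red tab at (341,212); canister with the blue lid at (191,228), claws at (215,200), (157,224), (207,262); the timer (224,138) and marker (175,130) lie behind. The scene view agrees.

```bash
cat >> h.py <<'E'
def blobs(mask,amin=20):
    n,l,s,c=cv2.connectedComponentsWithStats(mask.astype(np.uint8))
    return [(c[i],s[i],l==i) for i in range(1,n) if s[i][4]>=amin]
def pca(m):
    ys,xs=np.nonzero(m);p=np.c_[xs,ys].astype(np.float32)
    return cv2.minAreaRect(p)
E
python3 - <<'E'
from h import *
im=cv2.imread("pics/top0.png");c=cam("top")
hsv=cv2.cvtColor(im,cv2.COLOR_BGR2HSV);H,S,V=cv2.split(hsv)
blue=(H>100)&(H<125)&(S>120)&(V>60)
for b in blobs(blue,500): print("blue",b[0],b[1])
roi=np.zeros_like(H,bool);roi[190:275,145:240]=1
for b in blobs((V>200)&(S<40)&roi,30):
    print("white",b[0],b[1],onplane(c,b[0],.088)[0][:2])
red=((H<8)|(H>172))&(S>120)&(V>80)
for b in blobs(red,15): print("red",b[0],b[1][4])
roi2=np.zeros_like(H,bool);roi2[205:250,170:206]=1
for b in blobs((V<90)&(S<110)&roi2,60):
    r=pca(b[2]);bx=cv2.boxPoints(r);P=onplane(c,bx,.156);print("bar",r,P[:,:2],P[:,:2].mean(0))
print(onplane(c,[(292,155),(413,172),(396,292),(273,276)],.07))
print("tab",onplane(c,(341,212),.15), "mark",onplane(c,[(157,149),(193,110)],.01)[:,:2],"timer",onplane(c,(224,138),.019)[0])
print("bench edge",onplane(c,[(60,292),(436,302),(430,15),(140,205),(240,140)],0)[:,:2])
big=cv2.resize(im[140:300,260:420],None,fx=3.7,fy=3.7,interpolation=cv2.INTER_CUBIC);cv2.imwrite("pics/a.png",big)
E
```

```text
blue [191.46909564 228.06083279] [ 158  195   67   67 3074]
white [215.06081081 198.68918919] [206 191  19  18 148] [0.57360004 0.12389641]
white [155.648 223.472] [152 215   9  18 125] [0.51349823 0.25642513]
white [206.82352941 262.2       ] [197 254  20  16 170] [0.43122827 0.13643578]
red [233.68534483  38.18534483] 232
red [169.58690176  62.50377834] 397
red [188.17021277 113.93617021] 94
red [316.80392157 114.88235294] 51
red [ 79.64705882 153.17647059] 51
red [340.81666667 209.88333333] 60
bar ((187.42745971679688, 227.22872924804688), (9.379652976989746, 44.20232009887695), 38.1572265625) [[0.47441823 0.20506526]
 [0.54823057 0.15147532]
 [0.53660979 0.13548433]
 [0.46305553 0.18904192]] [0.50557853 0.17026671]
[[ 0.68279064 -0.04904635  0.07      ]
 [ 0.65072607 -0.33293972  0.07      ]
 [ 0.37503616 -0.29027987  0.07      ]
 [ 0.40416213 -0.01168229  0.07      ]]
tab [[ 0.5465587  -0.14811579  0.15      ]] mark [[0.70327269 0.28633348]
 [0.80693769 0.20034411]] timer [0.73295652 0.11702552 0.019     ]
bench edge [[ 0.33730882  0.51552685]
 [ 0.34383577 -0.41351764]
 [ 1.09910317 -0.42383621]
 [ 0.56142223  0.32343956]
 [ 0.73371993  0.07831007]]
```

View pics/a.png

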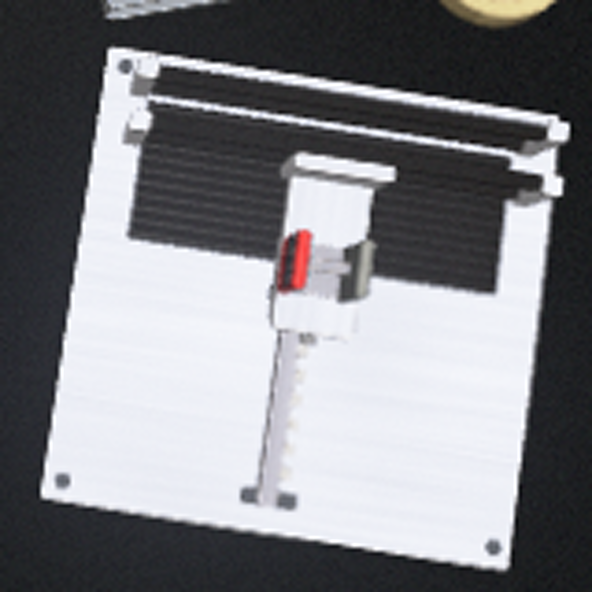

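The enlarged shaker shows the red tab (295,260) and the grey plate (358,270) on the carriage, with platform corners at (107,47), (508,570) and (42,497).

```bash
cat >> h.py <<'E'
GO=0.019
def go(p,yaw,note=""):
    """tool-frame shift (mm) and turn (deg) that bring the GRASP point to p (tool down, yaw rad)"""
    o=status.get_obs();R0=R.from_euler('xyz',o["ee_rot"]);R1=R.from_euler('xyz',[np.pi,0,yaw])
    d=np.array(p,float)+[0,0,-GO]-o["tool_pos"]
    print(note,"shift",np.round(R0.inv().apply(d)*1000,1),"turn",np.round(np.degrees((R0.inv()*R1).as_rotvec()),1))
E
python3 - <<'E'
from h import *
c=cam("top")
P=onplane(c,[(260+107/3.7,140+47/3.7),(260+508/3.7,140+570/3.7),(260+42/3.7,140+497/3.7)],.07)[:,:2]
print(P, P[:2].mean(0)); fl,br,bl=P
e=bl-br; print("len",np.linalg.norm(e),np.linalg.norm(fl-bl)); yaw1=np.arctan2(-e[0],e[1]);f=fl-bl;yaw2=np.arctan2(f[1],f[0]);print(np.degrees([yaw1,yaw2]))
yaw=(yaw1+yaw2)/2;ctr=P[:2].mean(0)
Rm=np.array([[np.cos(yaw),-np.sin(yaw)],[np.sin(yaw),np.cos(yaw)]]);g=ctr+Rm@[.006,0];print("ctr",ctr,yaw,"grip",g)
print(onplane(c,[(260+295/3.7,140+260/3.7),(260+362/3.7,140+270/3.7)],.145))
go([*g,.30],yaw)
E
```

```text
[[ 0.68806874 -0.04176693]
 [ 0.37050431 -0.29326359]
 [ 0.40778319 -0.00787461]] [ 0.52928652 -0.16751526]
len 0.28781346063908364 0.28232725424431837
[-7.44211409 -6.89476982]
ctr [ 0.52928652 -0.16751526] -0.12511291429676022 grip [ 0.53523963 -0.16826398]
[[ 0.55051854 -0.14639802  0.145     ]
 [ 0.54583557 -0.18464948  0.145     ]]
 shift [ 427.5 -186.3  -76.1] turn [-0.1  0.  30.1]
```

>>> move_arm(targets=[[[0,0,-76],[0,0,0],1],[[0,0,-76],[0,0,0],1],[[427,-186,-76],[0,0,30],1],[[427,-186,-76],[0,0,30],1],[[427,-186,-76],[0,0,30],1],[[427,-186,-76],[0,0,30],1],[[427,-186,-76],[0,0,30],1],[[427,-186,-76],[0,0,30],1],[[427,-186,-76],[0,0,30],1],[[427,-186,-76],[0,0,30],1],[[427,-186,-76],[0,0,30],1],[[427,-186,-76],[0,0,30],1],[[427,-186,-76],[0,0,30],1]])

```text
time: 1.72
tool_pos: [0.5343, -0.1702, 0.2815]
ee_rot: [3.141, 0.0, -0.126]
wrist_force: [0.8, 0.5, 1.0]
width: 0.0939
```

```bash
python3 - <<'E'
from h import *
print(status.get_obs()["tool_pos"],status.get_obs()["ee_rot"])
im,c=snap("wrist","w1.png")
print(proj(c,[[.535,-.168,.138]]))
E
```

```text
[ 0.53430862 -0.17023332  0.28152808] [ 3.14117125e+00  3.80689641e-05 -1.25778172e-01]
[[247.17006922 181.46378201]]
```

View pics/w1.png

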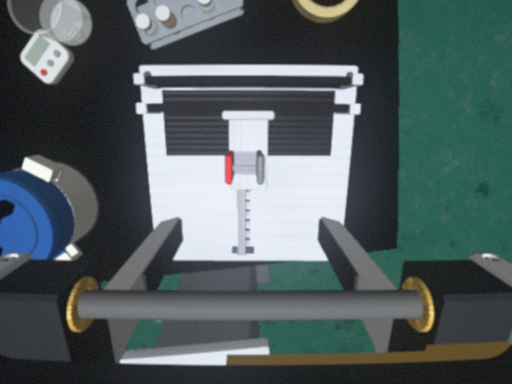

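The wrist view shows the red tab at (229,168) and the grey plate at (262,168), with the rail and bar square to the image axes.

```bash
python3 - <<'E'
from h import *
im=cv2.imread("pics/w1.png");c=cam("wrist")
hsv=cv2.cvtColor(im,cv2.COLOR_BGR2HSV);H,S,V=cv2.split(hsv)
red=((H<8)|(H>172))&(S>120)&(V>80);roi=np.zeros_like(red);roi[140:200,200:300]=1
for b in blobs(red&roi): print(b[0],b[1])
print(np.c_[np.arange(220,276),im[168,220:276].mean(1).astype(int)].tolist())
yaw=-.125
Ri=np.array([[np.cos(yaw),np.sin(yaw)],[-np.sin(yaw),np.cos(yaw)]])
for uv,z in [((225.,152),.153),((225.,184),.153),((268.,168),.153),((166,91),.07),((334,93),.07),((166,156),.07),((334,156),.07),((134,66),.132),((362,66),.132),((152.5,261),.07),((345,261),.07)]:
    p=onplane(c,uv,z)[0];print(uv,p.round(4),(Ri@(p[:2]-[.5293,-.1675])).round(4))
E
```

```text
[228.46987952 168.51807229] [226 155   6  29 166]
[[220, 242], [221, 241], [222, 241], [223, 234], [224, 205], [225, 162], [226, 142], [227, 138], [228, 141], [229, 136], [230, 131], [231, 118], [232, 139], [233, 171], [234, 192], [235, 193], [236, 193], [237, 194], [238, 192], [239, 193], [240, 194], [241, 196], [242, 193], [243, 194], [244, 194], [245, 193], [246, 197], [247, 195], [248, 193], [249, 193], [250, 192], [251, 190], [252, 192], [253, 191], [254, 191], [255, 172], [256, 142], [257, 136], [258, 149], [259, 161], [260, 165], [261, 157], [262, 143], [263, 140], [264, 180], [265, 212], [266, 221], [267, 225], [268, 233], [269, 236], [270, 234], [271, 235], [272, 235], [273, 233], [274, 234], [275, 235]]
(225.0, 152) [ 0.5747 -0.1487  0.153 ] [0.0427 0.0243]
(225.0, 184) [ 0.5388 -0.1433  0.153 ] [0.0064 0.0252]
(268.0, 168) [ 0.551  -0.1937  0.153 ] [ 0.0248 -0.0233]
(166, 91) [ 0.6556 -0.0738  0.07  ] [0.1136 0.1087]
(334, 93) [ 0.6249 -0.2958  0.07  ] [ 0.1109 -0.1154]
(166, 156) [ 0.5699 -0.0566  0.07  ] [0.0265 0.1151]
(334, 156) [ 0.5402 -0.2914  0.07  ] [ 0.0263 -0.1215]
(134, 66) [ 0.6794 -0.0606  0.132 ] [0.1356 0.1248]
(362, 66) [ 0.6478 -0.3103  0.132 ] [ 0.1353 -0.1269]
(152.5, 261) [ 0.4103 -0.0012  0.07  ] [-0.1388  0.1502]
(345, 261) [ 0.3724 -0.3013  0.07  ] [-0.139  -0.1523]
```

```bash
python3 - <<'E'
from h import *
im=cv2.imread("pics/w1.png");c=cam("wrist")
cv2.imwrite("pics/w1c.png",cv2.resize(im[55:195,125:250],None,fx=5,fy=4.2,interpolation=cv2.INTER_CUBIC))
yaw=-.125
Ri=np.array([[np.cos(yaw),np.sin(yaw)],[-np.sin(yaw),np.cos(yaw)]])
for r in range(60,196,4):
    print(r,[(Ri@(onplane(c,(200,r),z)[0][:2]-[.5293,-.1675])).round(4)[0] for z in(.07,.132,.153)],im[r,200],im[r,247])
E
```

```text
60 [np.float64(0.1518), np.float64(0.1409), np.float64(0.1372)] [53 43 44] [50 45 44]
64 [np.float64(0.1469), np.float64(0.1368), np.float64(0.1334)] [135 126 120] [146 139 133]
68 [np.float64(0.142), np.float64(0.1326), np.float64(0.1295)] [239 228 222] [243 233 226]
72 [np.float64(0.137), np.float64(0.1285), np.float64(0.1256)] [243 233 226] [244 235 229]
76 [np.float64(0.1321), np.float64(0.1243), np.float64(0.1217)] [83 79 74] [83 78 74]
80 [np.float64(0.1271), np.float64(0.1201), np.float64(0.1178)] [60 53 51] [66 60 60]
84 [np.float64(0.1221), np.float64(0.1159), np.float64(0.1138)] [58 53 52] [56 55 53]
88 [np.float64(0.117), np.float64(0.1117), np.float64(0.1098)] [201 186 176] [207 192 183]
92 [np.float64(0.112), np.float64(0.1074), np.float64(0.1058)] [89 85 81] [86 79 78]
96 [np.float64(0.1068), np.float64(0.1031), np.float64(0.1018)] [60 56 52] [71 63 64]
100 [np.float64(0.1017), np.float64(0.0988), np.float64(0.0978)] [74 69 68] [82 74 72]
104 [np.float64(0.0965), np.float64(0.0944), np.float64(0.0937)] [62 57 53] [65 59 59]
108 [np.float64(0.0914), np.float64(0.0901), n
[... 1264 characters left out ...]
loat64(0.0294)] [248 240 234] [198 187 183]
168 [np.float64(0.0092), np.float64(0.0209), np.float64(0.0249)] [247 238 233] [207 191 189]
172 [np.float64(0.0034), np.float64(0.016), np.float64(0.0203)] [247 238 234] [210 194 192]
176 [np.float64(-0.0024), np.float64(0.0111), np.float64(0.0157)] [247 238 232] [245 234 229]
180 [np.float64(-0.0083), np.float64(0.0062), np.float64(0.0111)] [246 237 230] [245 236 229]
184 [np.float64(-0.0142), np.float64(0.0012), np.float64(0.0064)] [248 240 235] [245 236 230]
188 [np.float64(-0.0202), np.float64(-0.0038), np.float64(0.0017)] [249 241 236] [236 226 220]
192 [np.float64(-0.0262), np.float64(-0.0089), np.float64(-0.003)] [248 240 235] [213 209 204]
```

View pics/w1c.png

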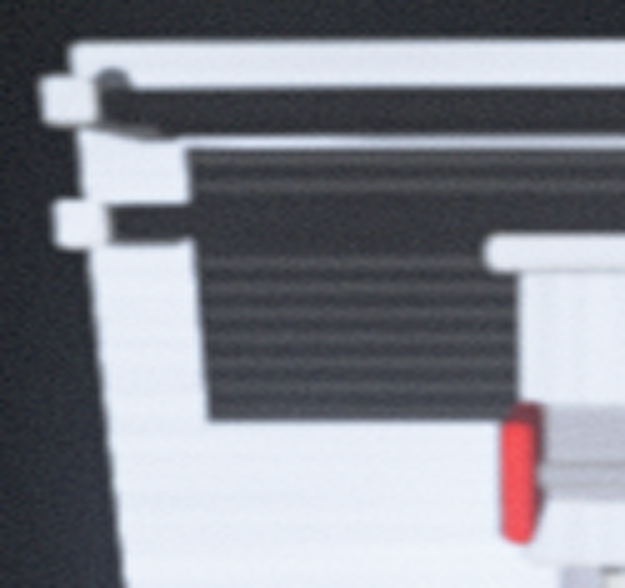

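The crop shows the far rail's front edge at about row 130 (full-picture row 86), the bar just before it with a 20 mm gap, and the tab. Rails and grip agree that the shaker frame sits about 14 mm further back than the platform's centre; I'll use the rails.

>>> move_arm(targets=[[[16,-1,60],[0,0,0],1],[[16,-1,110],[0,0,0],1],[[16,-1,162],[0,0,0],1],[[16,-1,162],[0,0,0],1],[[16,-1,162],[0,0,0],1],[[16,-1,162],[0,0,0],-1],[[16,-1,162],[0,0,0],-1],[[16,-1,162],[0,0,0],-1],[[16,-1,162],[0,0,0],-1],[[16,-1,162],[0,0,0],-1],[[16,-1,162],[0,0,0],-1],[[16,-1,162],[0,0,0],-1],[[16,-1,162],[0,0,0],-1]])

```text
time: 3.4
tool_pos: [0.551, -0.1703, 0.1195]
ee_rot: [-3.141, -0.0, -0.124]
wrist_force: [-0.0, -1.8, -0.1]
width: 0.0346
```

>>> move_arm(targets=[[[-15,0,0],[0,0,0],-1],[[-30,0,0],[0,0,0],-1],[[-45,0,0],[0,0,0],-1],[[-60,0,0],[0,0,0],-1],[[-70,0,0],[0,0,0],-1],[[-75,0,0],[0,0,0],-1],[[-75,0,0],[0,0,0],-1],[[-75,0,0],[0,0,0],-1]])

```text
time: 4.4
tool_pos: [0.476, -0.1606, 0.1195]
ee_rot: [-3.141, 0.002, -0.124]
wrist_force: [-2.3, 1.9, 2.4]
width: 0.0349
```

>>> move_arm(targets=[[[0,0,0],[0,0,0],1],[[0,0,0],[0,0,0],1],[[0,0,0],[0,0,0],1],[[0,0,-60],[0,0,0],1],[[0,0,-160],[0,0,0],1],[[0,0,-160],[0,0,0],1],[[-12,-333,-160],[0,0,-151],1],[[-12,-333,-160],[0,0,-151],1],[[-12,-333,-160],[0,0,-151],1],[[-12,-333,-160],[0,0,-151],1],[[-12,-333,-160],[0,0,-151],1],[[-12,-333,-160],[0,0,-151],1],[[-12,-333,-160],[0,0,-151],1],[[-12,-333,-160],[0,0,-151],1],[[-12,-333,-160],[0,0,-151],1],[[-12,-333,-160],[0,0,-151],1],[[-12,-333,-160],[0,0,-151],1],[[-12,-333,-160],[0,0,-151],1],[[-12,-333,-160],[0,0,-151],1],[[-12,-333,-160],[0,0,-151],1]])

```text
time: 6.9
tool_pos: [0.5066, 0.1705, 0.2792]
ee_rot: [-3.141, 0.002, 2.507]
wrist_force: [-0.1, 0.7, 0.2]
width: 0.094
```

```bash
cat >> h.py <<'E'
def lid(name="wrist",z=.156,f=None,im=None,c=None):
    if im is None: im,c=snap(name,f)
    H,S,V=cv2.split(cv2.cvtColor(im,cv2.COLOR_BGR2HSV))
    blue=(H>100)&(H<125)&(S>120)&(V>50)
    bl=max(blobs(blue,200),key=lambda b:b[1][4])
    hull=cv2.convexHull(np.argwhere(bl[2])[:,::-1].astype(np.int32))
    m=np.zeros(H.shape,np.uint8);cv2.fillConvexPoly(m,hull,1)
    bar=max(blobs((m>0)&~blue&(V<110)&(S<130),30),key=lambda b:b[1][4])
    bx=cv2.boxPoints(pca(bar[2]));P=onplane(c,bx,z)[:,:2];e=[P[1]-P[0],P[2]-P[1]];e=max(e,key=np.linalg.norm)
    ctr=P.mean(0);print(name,"bar ctr",ctr.round(4),"len",np.linalg.norm(e).round(3),"dir deg",np.degrees(np.arctan2(e[1],e[0])).round(1),"px",bar[0].round())
    return ctr,np.arctan2(e[1],e[0])
E
python3 - <<'E'
from h import *
im,c=snap("wrist","w2.png"); print(status.get_obs()["tool_pos"],status.get_obs()["ee_rot"])
ctr,a=lid(im=im,c=c); lid("top",f="top1.png")
for y in(2.513,): go([*ctr,.147],y)
E
```

```text
[0.50652497 0.1704727  0.27924667] [-3.14088210e+00  1.81274916e-03  2.51060301e+00]
wrist bar ctr [0.5075 0.1727] len 0.09 dir deg -33.4 px [252. 182.]
top bar ctr [0.4956 0.1433] len 0.094 dir deg -145.6 px [198. 234.]
 shift [  0.7   2.4 151.2] turn [-0.   0.1 -0.7]
```

View pics/w2.png

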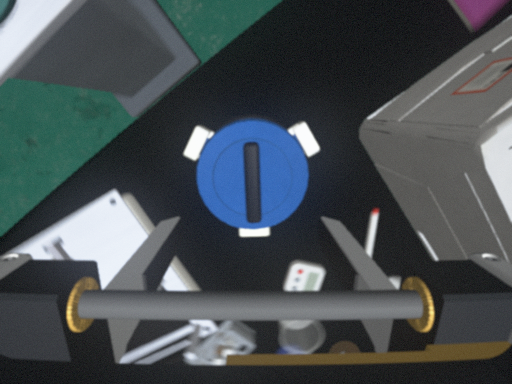

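The wrist view shows the lid centred at (252,175), its bar nearly along the image's vertical, and three claws at (197,143), (304,138) and (254,231). The lid is still in place, so I'll grasp it.

>>> move_arm(targets=[[[1,2.5,60],[0,0,-2.7],1],[[1,2.5,110],[0,0,-2.7],1],[[1,2.5,151],[0,0,-2.7],1],[[1,2.5,151],[0,0,-2.7],1],[[1,2.5,151],[0,0,-2.7],-1],[[1,2.5,151],[0,0,-2.7],-1],[[1,2.5,151],[0,0,-2.7],-1],[[1,2.5,151],[0,0,-2.7],-1],[[1,2.5,151],[0,0,-2.7],-1],[[1,2.5,151],[0,0,-2.7],-1]])

```text
time: 8.25
tool_pos: [0.5065, 0.1737, 0.1284]
ee_rot: [-3.141, 0.0, 2.548]
wrist_force: [0.1, -0.0, -0.1]
width: 0.0376
```

>>> move_arm(targets=[[[0,0,0],[0,0,0],-1],[[0,0,0],[0,0,0],-1],[[0,0,0],[0,0,0],-1],[[0,0,0],[0,0,0],-1]])

```text
time: 8.75
tool_pos: [0.5064, 0.1737, 0.1284]
ee_rot: [-3.141, -0.0, 2.548]
wrist_force: [-0.3, -0.2, -0.4]
width: 0.0176
```

>>> move_arm(targets=[[[0,0,0],[0,0,-8],-1],[[0,0,0],[0,0,-16],-1],[[0,0,0],[0,0,-24],-1],[[0,0,0],[0,0,-32],-1],[[0,0,0],[0,0,-40],-1],[[0,0,0],[0,0,-48],-1],[[0,0,0],[0,0,-56],-1],[[0,0,0],[0,0,-58],-1],[[0,0,0],[0,0,-58],-1],[[0,0,0],[0,0,-58],-1]])

```text
time: 10.0
tool_pos: [0.5063, 0.1734, 0.1285]
ee_rot: [-3.141, -0.001, -2.724]
wrist_force: [-1.7, -1.9, 1.2]
width: 0.0179
```

>>> move_arm(targets=[[[0,0,-15],[0,0,0],-1],[[0,0,-30],[0,0,0],-1],[[0,0,-50],[0,0,0],-1],[[0,0,-80],[0,0,0],-1],[[0,0,-80],[0,0,0],-1],[[0,0,-80],[0,0,0],-1]])

```text
time: 10.75
tool_pos: [0.5063, 0.1738, 0.208]
ee_rot: [3.141, -0.0, -2.723]
wrist_force: [0.1, -1.0, -1.4]
width: 0.0178
```

```bash
python3 - <<'E'
from h import *
print(status.get_obs()["wrist_force"],status.get_obs()["width"])
snap("scene","s2.png"); go([.45,.37,.225],-2.724);go([.45,.37,.076],-2.724)
E
```

```text
[ 0.06052461 -1.00342476 -1.42023277] 0.01777878008669604
 shift [-28.8 202.1   1.3] turn [ 0.  -0.1  0.1]
 shift [-29.1 202.1 150.3] turn [ 0.  -0.1  0.1]
```

View pics/s2.png

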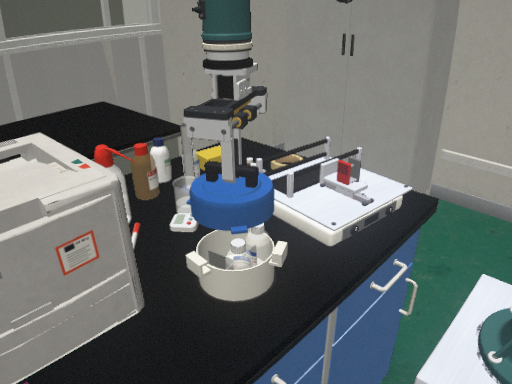

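The lid hangs in the gripper and bottle caps show at (240,245) and (262,235); the clamp bar stands drawn back.

```bash
python3 - <<'E'
from h import *
c=cam("scene");print(onplane(c,[(143,308),(62,384),(130,250)],0)[:,:2].round(3))
c=cam("top");print(onplane(c,[(138,200),(92,203),(50,210),(52,290)],0)[:,:2].round(3))
t=np.linspace(0,6.28,9);print(proj(c,np.c_[.45+.085*np.cos(t),.37+.085*np.sin(t),0*t]).round())
E
```

```text
[[0.567 0.344]
 [0.514 0.521]
 [0.742 0.264]]
[[0.574 0.329]
 [0.563 0.448]
 [0.541 0.559]
 [0.341 0.537]]
[[121. 215.]
 [ 97. 224.]
 [ 86. 248.]
 [ 94. 272.]
 [117. 284.]
 [141. 275.]
 [152. 250.]
 [144. 226.]
 [121. 215.]]
```

>>> move_arm(targets=[[[-8,50,0],[0,0,0],-1],[[-16,100,0],[0,0,0],-1],[[-20,150,0],[0,0,0],-1],[[-24,204,0],[0,0,0],-1],[[-24,204,0],[0,0,0],-1],[[-24,204,50],[0,0,0],-1],[[-24,204,100],[0,0,0],-1],[[-24,204,135],[0,0,0],-1],[[-24,204,145],[0,0,0],-1],[[-24,204,151],[0,0,0],-1],[[-24,204,151],[0,0,0],-1],[[-24,204,151],[0,0,0],-1]])

```text
time: 12.3
tool_pos: [0.4465, 0.3704, 0.0593]
ee_rot: [3.141, 0.003, -2.723]
wrist_force: [0.6, -0.1, -2.4]
width: 0.0178
```

>>> move_arm(targets=[[[0,0,2],[0,0,0],-1],[[0,0,2],[0,0,0],-1],[[0,0,2],[0,0,0],-1]])

```text
time: 12.68
tool_pos: [0.446, 0.3703, 0.0564]
ee_rot: [3.141, 0.002, -2.722]
wrist_force: [0.7, 0.4, 0.7]
width: 0.018
```

>>> move_arm(targets=[[[0,0,0],[0,0,0],1],[[0,0,0],[0,0,0],1],[[0,0,0],[0,0,0],1],[[0,0,-30],[0,0,0],1],[[0,0,-90],[0,0,0],1],[[0,0,-150],[0,0,0],1],[[0,0,-210],[0,0,0],1],[[25,-205,-220],[0,0,31],1],[[25,-205,-220],[0,0,31],1],[[25,-205,-220],[0,0,31],1],[[25,-205,-220],[0,0,31],1],[[25,-205,-220],[0,0,31],1],[[25,-205,-220],[0,0,31],1]])

```text
time: 14.3
tool_pos: [0.5056, 0.1737, 0.2753]
ee_rot: [3.141, -0.001, 3.022]
wrist_force: [0.0, -0.5, -0.1]
width: 0.094
```

```bash
python3 - <<'E'
from h import *
print(status.get_obs()["tool_pos"],status.get_obs()["ee_rot"])
im,c=snap("wrist","w3.png"); snap("top","top3.png")
cv2.imwrite("pics/w3c.png",cv2.resize(im[90:290,150:380],None,fx=3,fy=3,interpolation=cv2.INTER_CUBIC))
E
```

```text
[0.50556702 0.17374878 0.27525418] [ 3.14098585e+00 -6.41814330e-04  3.02182325e+00]
```

View pics/w3c.png

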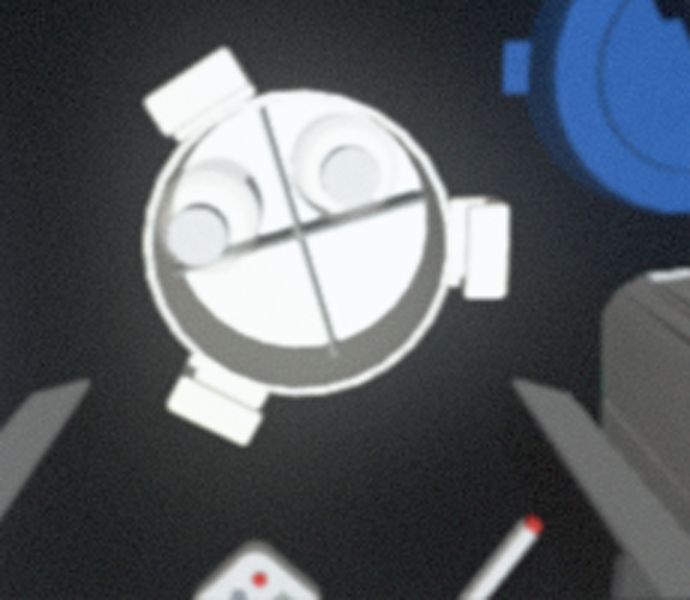

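Two bottles are present: caps at crop (350,172) upright and (197,235) leaning slightly outward; the other two bays are empty. The lid is on the bench at upper right.

```bash
python3 - <<'E'
from h import *
c=cam("wrist");A=onplane(c,[(215.7,168.3),(266.7,147.3)],.111);B=onplane(c,[(150+220/3,90+205/3),(150+343/3,90+165/3)],.085)
print(A[:,:2].round(4),B[:,:2].round(4)); C=np.array([.506,.1725])
for a in(-35,55,145,235): print(a,(C+.042*np.array([np.cos(np.radians(a)),np.sin(np.radians(a))])).round(4))
print("rim ctr",onplane(c,(150+297/3,90+242/3),.072))
go([*A[1][:2],.145],3.017,"above A1");go([*A[1][:2],.116],3.017,"A1");go([*A[0][:2],.116],3.017,"A0")
im=cv2.imread("pics/top3.png");lid(im=im,c=cam("top"),z=.084)
E
```

```text
[[0.4898 0.1321]
 [0.4714 0.198 ]] [[0.4822 0.1404]
 [0.4712 0.1964]]
-35 [0.5404 0.1484]
55 [0.5301 0.2069]
145 [0.4716 0.1966]
235 [0.4819 0.1381]
rim ctr [[0.50540746 0.17197783 0.072     ]]
above A1 shift [ 36.6  19.7 149.3] turn [ 0.  -0.   0.3]
A1 shift [ 36.6  19.7 178.3] turn [ 0.  -0.   0.3]
A0 shift [ 10.5 -43.5 178.3] turn [ 0.  -0.   0.3]
wrist bar ctr [0.4326 0.359 ] len 0.058 dir deg -143.5 px [110. 260.]
```

>>> move_arm(targets=[[[37,20,0],[0,0,0],0],[[37,20,60],[0,0,0],0],[[37,20,120],[0,0,0],0],[[37,20,150],[0,0,0],0],[[37,20,178],[0,0,0],0],[[37,20,178],[0,0,0],0],[[37,20,178],[0,0,0],-1],[[37,20,178],[0,0,0],-1],[[37,20,178],[0,0,0],-1],[[37,20,178],[0,0,0],-1],[[37,20,178],[0,0,0],-1],[[37,20,178],[0,0,0],-1]])

```text
time: 15.9
tool_pos: [0.4728, 0.1973, 0.0991]
ee_rot: [3.14, 0.003, 3.02]
wrist_force: [-0.2, 0.8, 5.4]
width: 0.024
```

>>> move_arm(targets=[[[0,0,-20],[0,0,0],-1],[[0,0,-60],[0,0,0],-1],[[0,0,-110],[0,0,0],-1],[[0,0,-160],[0,0,0],-1],[[0,0,-165],[0,0,0],-1],[[-20,-43,-165],[0,0,0],-1],[[-40,-86,-165],[0,0,0],-1],[[-60,-129,-165],[0,0,0],-1],[[-80,-172,-165],[0,0,0],-1],[[-100,-216,-165],[0,0,0],-1],[[-120,-259,-165],[0,0,0],-1],[[-140,-302,-165],[0,0,0],-1],[[-160,-345,-165],[0,0,0],-1],[[-175,-380,-165],[0,0,0],-1],[[-184,-396,-165],[0,0,0],-1],[[-184,-396,-165],[0,0,0],-1],[[-184,-396,-165],[0,0,0],-1]])

```text
time: 18.02
tool_pos: [0.6059, -0.2172, 0.2622]
ee_rot: [3.141, -0.001, 3.021]
wrist_force: [-0.9, 0.6, -1.6]
width: 0.0238
```

```bash
python3 - <<'E'
from h import *
print(status.get_obs()["tool_pos"],status.get_obs()["ee_rot"],status.get_obs()["width"])
go([.6071,-.2186,.165+.019],3.017)
im,c=snap("scene");cv2.imwrite("pics/s3.png",cv2.resize(im[90:250,190:450],None,fx=3,fy=3))
E
```

```text
[ 0.60594159 -0.21723533  0.26224395] [ 3.14074325e+00 -7.74307883e-04  3.02096584e+00] 0.023782157401741444
 shift [-1.4 -1.3 97.2] turn [ 0.  -0.   0.2]
```

View pics/s3.png

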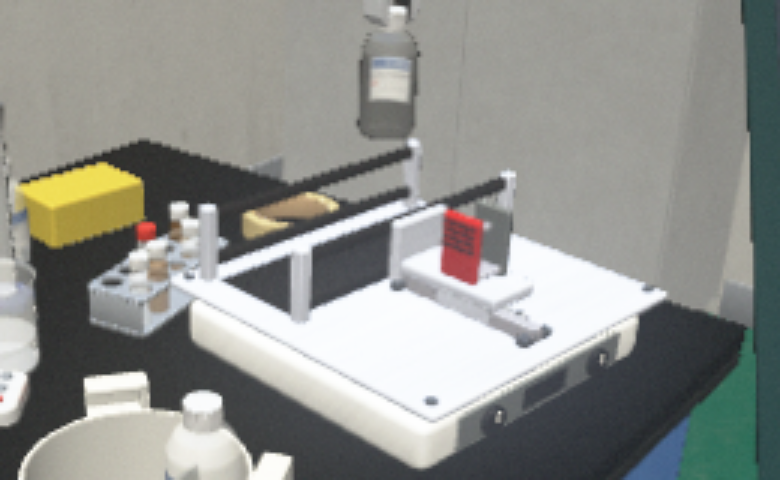

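The bottle hangs upright in the gripper above the loading gap; I'll lower it.

>>> move_arm(targets=[[[-1,-1,30],[0,0,0],-1],[[-1,-1,60],[0,0,0],-1],[[-1,-1,80],[0,0,0],-1],[[-1,-1,90],[0,0,0],-1],[[-1,-1,95],[0,0,0],-1],[[-1,-1,97],[0,0,0],-1],[[-1,-1,97],[0,0,0],-1],[[-1,-1,97],[0,0,0],-1]])

```text
time: 19.08
tool_pos: [0.6073, -0.22, 0.1663]
ee_rot: [-3.141, 0.001, 3.019]
wrist_force: [0.8, 0.2, -1.2]
width: 0.0239
```

>>> move_arm(targets=[[[0,0,1.5],[0,0,0],-1],[[0,0,3],[0,0,0],-1],[[0,0,3],[0,0,0],-1]])

```text
time: 19.45
tool_pos: [0.6073, -0.2199, 0.1632]
ee_rot: [-3.141, 0.001, 3.02]
wrist_force: [-0.5, -0.1, 0.7]
width: 0.0239
```

>>> move_arm(targets=[[[0,0,0],[0,0,0],0],[[0,0,0],[0,0,0],0],[[0,0,0],[0,0,0],0],[[0,0,-30],[0,0,0],0],[[0,0,-80],[0,0,0],0],[[80,167,-90],[0,0,0],0],[[159,334,-90],[0,0,0],0],[[159,334,-90],[0,0,0],0],[[159,334,-90],[0,0,0],0],[[159,334,-90],[0,0,0],0],[[159,334,-90],[0,0,0],0],[[159,334,-90],[0,0,0],0],[[159,334,-90],[0,0,0],0],[[159,334,-90],[0,0,0],0]])

```text
time: 21.2
tool_pos: [0.4903, 0.1297, 0.2522]
ee_rot: [-3.141, -0.0, 3.017]
wrist_force: [0.5, 0.1, -0.6]
width: 0.047
```

```bash
python3 - <<'E'
from h import *
print(status.get_obs()["tool_pos"])
im,c=snap("wrist"); a=cv2.resize(im[90:240,180:330],None,fx=3,fy=3,interpolation=cv2.INTER_CUBIC)
im2,c2=snap("scene"); b=cv2.resize(im2[100:230,230:420],None,fx=1.8,fy=3.46,interpolation=cv2.INTER_CUBIC)
im3,_=snap("top","top4.png")
cv2.imwrite("pics/m4.png",np.hstack([a,b[:450]]))
go([.4895,.1325,.119],3.017);print(proj(c,[[.4898,.1321,.111]]))
E
```

```text
[0.49030125 0.12969962 0.25221897]
 shift [  1.    2.6 152.2] turn [-0. -0.  0.]
[[252.67203626 180.12418681]]
```

View pics/m4.png

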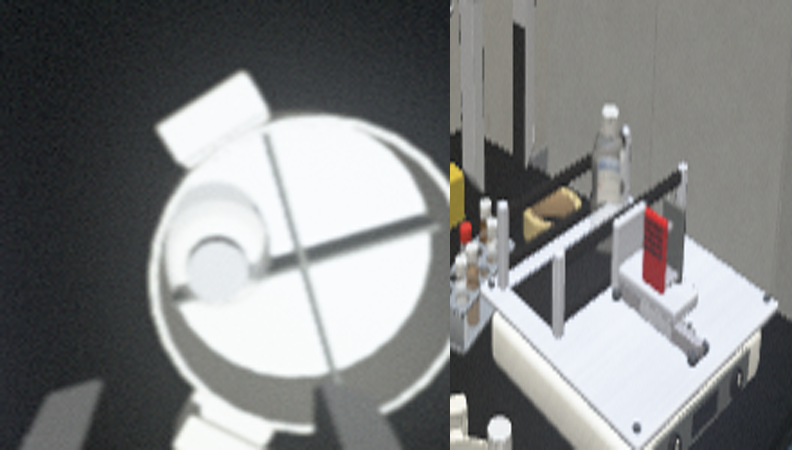

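The first bottle stands upright in the row; the remaining cap is at crop (220,270), which matches its computed place.

>>> move_arm(targets=[[[1,2.5,60],[0,0,0],0],[[1,2.5,110],[0,0,0],0],[[1,2.5,140],[0,0,0],0],[[1,2.5,152],[0,0,0],0],[[1,2.5,152],[0,0,0],0],[[1,2.5,152],[0,0,0],-1],[[1,2.5,152],[0,0,0],-1],[[1,2.5,152],[0,0,0],-1],[[1,2.5,152],[0,0,0],-1],[[1,2.5,152],[0,0,0],-1],[[1,2.5,152],[0,0,0],-1]])

```text
time: 22.72
tool_pos: [0.49, 0.1337, 0.1017]
ee_rot: [3.141, 0.002, 3.02]
wrist_force: [0.0, -1.5, 5.1]
width: 0.0233
```

>>> move_arm(targets=[[[0,0,-20],[0,0,0],-1],[[0,0,-60],[0,0,0],-1],[[0,0,-110],[0,0,0],-1],[[0,0,-160],[0,0,0],-1],[[0,0,-165],[0,0,0],-1],[[-20,-33,-165],[0,0,0],-1],[[-50,-80,-165],[0,0,0],-1],[[-80,-128,-165],[0,0,0],-1],[[-110,-176,-165],[0,0,0],-1],[[-140,-225,-165],[0,0,0],-1],[[-159,-255,-165],[0,0,0],-1],[[-159,-255,-165],[0,0,0],-1],[[-159,-255,-165],[0,0,0],-1]])

```text
time: 24.35
tool_pos: [0.6152, -0.138, 0.2635]
ee_rot: [3.14, -0.004, 3.02]
wrist_force: [0.7, -0.3, -0.6]
width: 0.0234
```

```bash
python3 - <<'E'
from h import *
o=status.get_obs();print(o["tool_pos"],o["ee_rot"],o["width"],o["wrist_force"])
go([.6170,-.1392,.166+.019],3.017)
im,c=snap("scene");cv2.imwrite("pics/s5.png",cv2.resize(im[90:250,190:450],None,fx=3,fy=3))
E
```

```text
[ 0.61521621 -0.13798138  0.2634969 ] [ 3.14028833 -0.0035359   3.0199312 ] 0.023390128129667002 [ 0.69917994 -0.34361963 -0.62918925]
 shift [-2.3 -1.1 97.5] turn [ 0.1 -0.2  0.2]
```

View pics/s5.png

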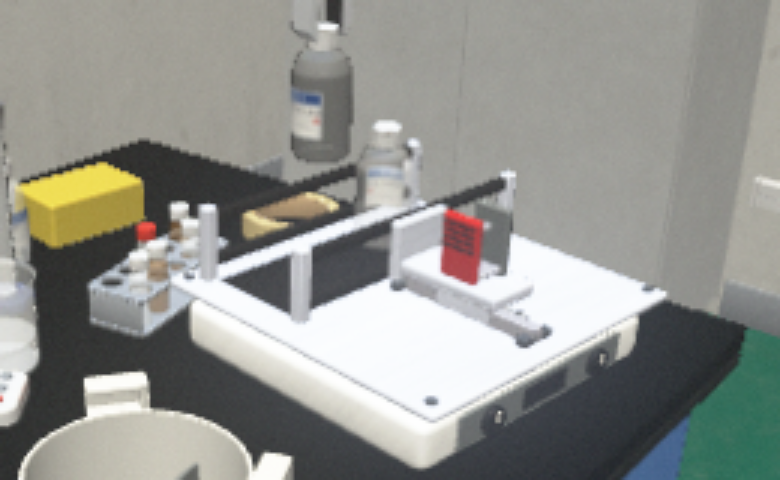

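The second bottle hangs almost upright and the first stands in the row; the canister is empty.

>>> move_arm(targets=[[[-2,-1,30],[0,0,0],-1],[[-2,-1,60],[0,0,0],-1],[[-2,-1,80],[0,0,0],-1],[[-2,-1,88],[0,0,0],-1],[[-2,-1,92],[0,0,0],-1],[[-2,-1,95],[0,0,0],-1],[[-2,-1,95],[0,0,0],-1],[[-2,-1,95],[0,0,0],-1]])

```text
time: 25.4
tool_pos: [0.6181, -0.1402, 0.1712]
ee_rot: [-3.141, 0.001, 3.019]
wrist_force: [0.4, 0.1, -0.5]
width: 0.0232
```

>>> move_arm(targets=[[[0,0,2],[0,0,0],-1],[[0,0,4],[0,0,0],-1],[[0,0,5],[0,0,0],-1],[[0,0,5],[0,0,0],-1]])

```text
time: 25.9
tool_pos: [0.6179, -0.1401, 0.1658]
ee_rot: [-3.141, 0.001, 3.02]
wrist_force: [0.1, 1.0, -0.1]
width: 0.0236
```

>>> move_arm(targets=[[[0,0,1],[0,0,0],-1],[[0,0,2],[0,0,0],-1],[[0,0,2],[0,0,0],-1]])

```text
time: 26.28
tool_pos: [0.6185, -0.1404, 0.1658]
ee_rot: [-3.141, 0.004, 3.02]
wrist_force: [0.3, 0.8, 7.0]
width: 0.0236
```

>>> move_arm(targets=[[[0,0,0],[0,0,0],0],[[0,0,0],[0,0,0],0],[[0,0,0],[0,0,0],0],[[0,0,-30],[0,0,0],0],[[0,0,-90],[0,0,0],0],[[0,0,-100],[0,0,0],0.5],[[139,-37,-100],[0,0,0],1],[[139,-37,-100],[0,0,0],1],[[139,-37,-100],[0,0,0],1],[[139,-37,-100],[0,0,0],1],[[139,-37,-100],[0,0,0],1]])

```text
time: 27.65
tool_pos: [0.4759, -0.1597, 0.2628]
ee_rot: [3.141, -0.0, 3.02]
wrist_force: [0.3, 0.8, -0.2]
width: 0.0938
```

```bash
python3 - <<'E'
from h import *
o=status.get_obs();print(o["tool_pos"],o["ee_rot"])
im,c=snap("wrist"); a=cv2.resize(im[80:330,100:420],None,fx=1.8,fy=1.8,interpolation=cv2.INTER_CUBIC)[:450,:400]
im=im;H,S,V=cv2.split(cv2.cvtColor(im,cv2.COLOR_BGR2HSV))
for b in blobs(((H<8)|(H>172))&(S>120)&(V>80),20): print("red",b[0],b[1],onplane(c,b[0],.15)[0])
im2,c2=snap("scene"); b=cv2.resize(im2[100:230,230:420],None,fx=2.1,fy=3.46,interpolation=cv2.INTER_CUBIC)[:450]
cv2.imwrite("pics/m6.png",np.hstack([a,b[:450]]))
t,ct=snap("top","top6.png"); lid(im=t,c=ct,z=.084)
go([.476,-.1606,.138],3.017)
E
```

```text
[ 0.47587541 -0.15970706  0.26278717] [ 3.14117714e+00 -4.62989480e-04  3.01988106e+00]
red [269.70056497 186.39548023] [267 173   7  29 177] [ 0.47783894 -0.13926675  0.15      ]
red [303.41860465 347.43410853] [298 341  13  13 129] [ 0.69904654 -0.11747766  0.15      ]
wrist bar ctr [0.4475 0.3645] len 0.09 dir deg -156.1 px [107. 252.]
 shift [-1.000e-01 -1.000e+00  1.438e+02] turn [ 0.  -0.   0.2]
```

View pics/m6.png

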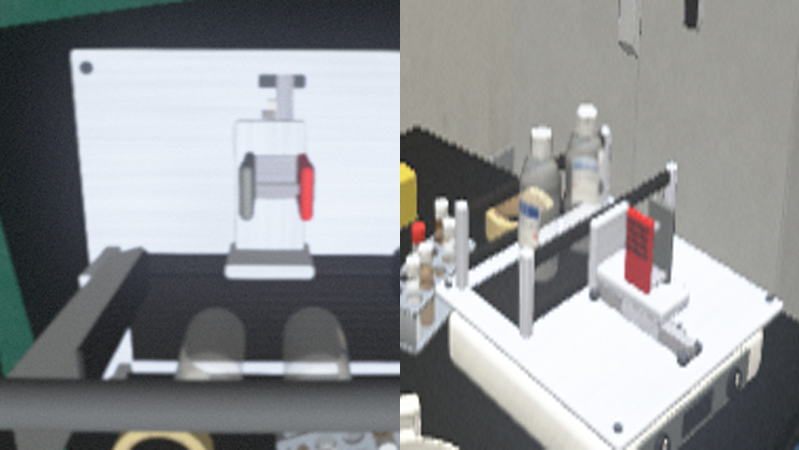

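Both bottles stand upright between the rails, with the tab out at crop (307,187) on the drawn-back bar. I'll now squeeze and slide it.

>>> move_arm(targets=[[[0,-1,60],[0,0,0],1],[[0,-1,110],[0,0,0],1],[[0,-1,143],[0,0,0],1],[[0,-1,143],[0,0,0],1],[[0,-1,143],[0,0,0],-1],[[0,-1,143],[0,0,0],-1],[[0,-1,143],[0,0,0],-1],[[0,-1,143],[0,0,0],-1],[[0,-1,143],[0,0,0],-1],[[0,-1,143],[0,0,0],-1],[[0,-1,143],[0,0,0],-1],[[0,-1,143],[0,0,0],-1],[[0,-1,143],[0,0,0],-1]])

```text
time: 29.42
tool_pos: [0.4755, -0.1605, 0.121]
ee_rot: [3.141, 0.001, 3.019]
wrist_force: [0.1, 2.9, 4.8]
width: 0.0349
```

>>> move_arm(targets=[[[-10,0,0],[0,0,0],-1],[[-20,0,0],[0,0,0],-1],[[-30,0,0],[0,0,0],-1],[[-36,0,0],[0,0,0],-1],[[-40,0,0],[0,0,0],-1],[[-43,0,0],[0,0,0],-1],[[-45,0,0],[0,0,0],-1],[[-45,0,0],[0,0,0],-1],[[-45,0,0],[0,0,0],-1]])

```text
time: 30.55
tool_pos: [0.5195, -0.1662, 0.121]
ee_rot: [3.141, -0.001, 3.019]
wrist_force: [-2.7, 1.9, 5.7]
width: 0.035
```

>>> move_arm(targets=[[[-1,0,0],[0,0,0],-1],[[-1,0,0],[0,0,0],-1],[[-1,0,0],[0,0,0],-0.2],[[-1,0,0],[0,0,0],-0.2],[[-1,0,0],[0,0,0],-0.2],[[-1,0,0],[0,0,0],-0.05],[[-1,0,0],[0,0,0],-0.05],[[-1,0,0],[0,0,0],-0.05],[[-1,0,0],[0,0,0],-0.05]])

```text
time: 31.68
tool_pos: [0.5208, -0.1653, 0.1205]
ee_rot: [3.14, -0.001, 3.021]
wrist_force: [-0.3, 4.5, 3.6]
width: 0.0446
```

>>> move_arm(targets=[[[0,0,0],[0,0,0],1],[[0,0,0],[0,0,0],1],[[0,0,0],[0,0,0],1],[[0,0,-50],[0,0,0],1],[[0,0,-110],[0,0,0],1],[[0,0,-142],[0,0,0],1],[[0,0,-142],[0,0,0],1]])

```text
time: 32.55
tool_pos: [0.5221, -0.1676, 0.2658]
ee_rot: [-3.139, 0.007, 3.019]
wrist_force: [-0.6, -0.2, -0.2]
width: 0.0942
```

```bash
python3 - <<'E'
from h import *
o=status.get_obs();print(o["tool_pos"],o["ee_rot"])
im,c=snap("wrist"); cv2.imwrite("pics/w7.png",cv2.resize(im[130:320,190:330],None,fx=4,fy=3,interpolation=cv2.INTER_CUBIC))
H,S,V=cv2.split(cv2.cvtColor(im,cv2.COLOR_BGR2HSV))
yaw=-.125;Ri=np.array([[np.cos(yaw),np.sin(yaw)],[-np.sin(yaw),np.cos(yaw)]])
sh=lambda p:(Ri@(p[:2]-np.array([.5426,-.1702]))).round(4)
for b in blobs(((H<8)|(H>172))&(S>120)&(V>80),20): print("red",b[0],b[1],sh(onplane(c,b[0],.15)[0]))
g=im.mean(2).astype(int);r=186;print([(u,g[r,u],sh(onplane(c,(u,r),.153)[0])[1]) for u in range(224,282)])
E
```

```text
[ 0.52208154 -0.1676406   0.26577926] [-3.13857948  0.00656991  3.01890996]
red [271.85245902 183.49180328] [269 169   7  31 183] [-0.023   0.0226]
red [306.67391304 323.5326087 ] [301 320  13   9  92] [0.1618 0.0719]
[(224, np.int64(235), np.float64(-0.0292)), (225, np.int64(235), np.float64(-0.0281)), (226, np.int64(235), np.float64(-0.027)), (227, np.int64(234), np.float64(-0.0259)), (228, np.int64(234), np.float64(-0.0249)), (229, np.int64(236), np.float64(-0.0238)), (230, np.int64(233), np.float64(-0.0227)), (231, np.int64(232), np.float64(-0.0216)), (232, np.int64(223), np.float64(-0.0205)), (233, np.int64(222), np.float64(-0.0195)), (234, np.int64(209), np.float64(-0.0184)), (235, np.int64(168), np.float64(-0.0173)), (236, np.int64(137), np.float64(-0.0162)), (237, np.int64(141), np.float64(-0.0152)), (238, np.int64(156), np.float64(-0.0141)), (239, np.int64(165), np.float64(-0.013)), (240, np.int64(165), np.float64(-0.0119)), (241, np.int64(149), np.float64(-0.0108)), (242, np.int64(132), np.float64(-0.0098)), (243, np.int64(139), np.float64(-0.0087)), (244, np.int64(175), np
[... 875 characters left out ...]
nt64(190), np.float64(0.015)), (266, np.int64(155), np.float64(0.0161)), (267, np.int64(110), np.float64(0.0172)), (268, np.int64(95), np.float64(0.0183)), (269, np.int64(112), np.float64(0.0194)), (270, np.int64(125), np.float64(0.0204)), (271, np.int64(137), np.float64(0.0215)), (272, np.int64(142), np.float64(0.0226)), (273, np.int64(136), np.float64(0.0237)), (274, np.int64(138), np.float64(0.0247)), (275, np.int64(150), np.float64(0.0258)), (276, np.int64(194), np.float64(0.0269)), (277, np.int64(228), np.float64(0.028)), (278, np.int64(237), np.float64(0.0291)), (279, np.int64(238), np.float64(0.0301)), (280, np.int64(238), np.float64(0.0312)), (281, np.int64(239), np.float64(0.0323))]
```

View pics/w7.png

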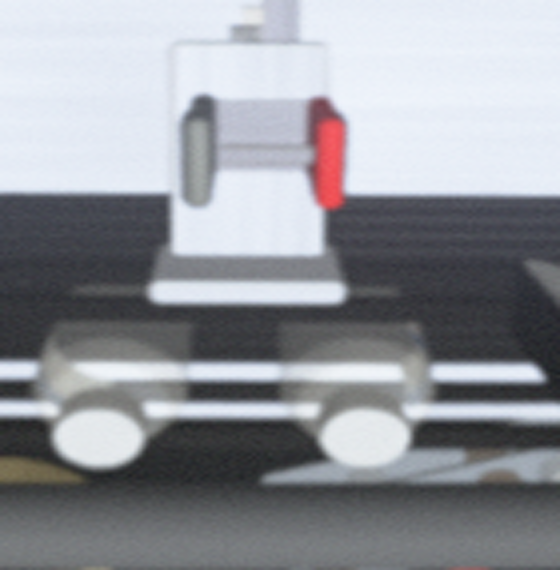

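The tab's outer edge (column 276) and the plate's (234.6) are 44.7 mm apart, so the tab is fully out; the grip is at shaker x −0.023 against −0.024 expected for the 0.030 notch. Both bottles stand behind the bar. Now the lid.

>>> move_arm(targets=[[[0,0,-10],[0,0,0],1],[[140,522,-10],[0,0,-31],1],[[140,522,-10],[0,0,-31],1],[[140,522,-10],[0,0,-31],1],[[140,522,-10],[0,0,-31],1],[[140,522,-10],[0,0,-31],1],[[140,522,-10],[0,0,-31],1],[[140,522,-10],[0,0,-31],1],[[140,522,-10],[0,0,-31],1],[[140,522,-10],[0,0,-31],1],[[140,522,-10],[0,0,-31],1],[[140,522,-10],[0,0,-31],1],[[140,522,-10],[0,0,-31],1],[[140,522,-10],[0,0,-31],1]])

```text
time: 34.35
tool_pos: [0.4459, 0.3675, 0.2728]
ee_rot: [-3.141, 0.0, -2.724]
wrist_force: [-0.3, 0.7, 1.1]
width: 0.0938
```

```bash
python3 - <<'E'
from h import *
o=status.get_obs();print(o["tool_pos"],o["ee_rot"])
ctr,a=lid(z=.084,f="w8.png")
while a>-np.pi/2: a-=np.pi
print(np.degrees(a));go([*ctr,.075],a)
E
```

```text
[0.44590624 0.3675464  0.27275022] [-3.14143601e+00  4.44577602e-04 -2.72449534e+00]
wrist bar ctr [0.4582 0.4   ] len 0.089 dir deg -156.6 px [269. 189.]
-156.57410092592133
 shift [-24.3  24.5 216.7] turn [-0.   0.   0.5]
```

View pics/w8.png

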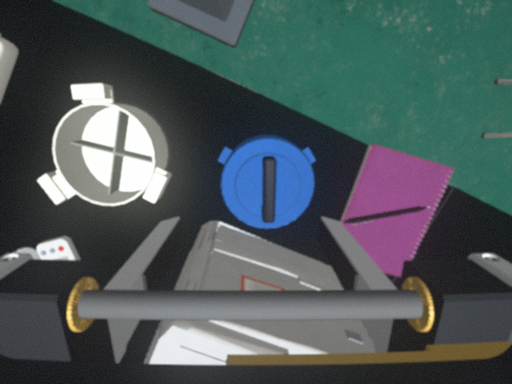

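The lid was knocked about 33 mm: it now sits level at pixel (268,182), bar centre (0.458, 0.400), clear of the printer. The canister is empty.

>>> move_arm(targets=[[[-24,24.5,0],[0,0,0],1],[[-24,24.5,60],[0,0,0],1],[[-24,24.5,120],[0,0,0],1],[[-24,24.5,180],[0,0,0],1],[[-24,24.5,217],[0,0,0],1],[[-24,24.5,217],[0,0,0],1],[[-24,24.5,217],[0,0,0],-1],[[-24,24.5,217],[0,0,0],-1],[[-24,24.5,217],[0,0,0],-1],[[-24,24.5,217],[0,0,0],-1],[[-24,24.5,217],[0,0,0],-1],[[-24,24.5,217],[0,0,0],-1],[[-24,24.5,217],[0,0,0],-1],[[-24,24.5,217],[0,0,0],-1],[[-24,24.5,217],[0,0,0],-1]])

```text
time: 36.28
tool_pos: [0.4574, 0.4009, 0.0554]
ee_rot: [-3.142, -0.0, -2.723]
wrist_force: [-0.6, 1.0, 0.1]
width: 0.0176
```

>>> move_arm(targets=[[[0,0,-20],[0,0,0],-1],[[0,0,-60],[0,0,0],-1],[[0,0,-110],[0,0,0],-1],[[0,0,-150],[0,0,0],-1],[[0,0,-150],[0,0,0],-1],[[10,-46,-150],[0,0,0],-1],[[20,-92,-150],[0,0,0],-1],[[30,-138,-150],[0,0,0],-1],[[40,-190,-150],[0,0,0],-1],[[46,-218,-150],[0,0,0],-1],[[48,-228,-150],[0,0,0],-1],[[48,-228,-150],[0,0,0],-1],[[48,-228,-150],[0,0,0],-1]])

```text
time: 37.9
tool_pos: [0.5059, 0.1742, 0.2048]
ee_rot: [3.141, -0.001, -2.721]
wrist_force: [-0.2, 0.3, -1.4]
width: 0.0178
```

```bash
python3 - <<'E'
from h import *
o=status.get_obs();print(o["tool_pos"],o["ee_rot"],o["width"],o["wrist_force"])
go([.5062,.1732,.147],-2.723)
w,c=snap("wrist");
a=lid(im=w,c=c,z=o["tool_pos"][2]+.028)
s,_=snap("scene")
cv2.imwrite("pics/m9.png",np.hstack([s[150:310,150:330],w[70:230,160:360]]).repeat(2,0).repeat(2,1))
E
```

```text
[0.50587844 0.17417564 0.20481075] [ 3.14088020e+00 -8.34639514e-04 -2.72111160e+00] 0.017766752132783073 [-0.23784241  0.27213951 -1.4149013 ]
 shift [ 0.  -1.1 76.8] turn [ 0.  -0.   0.1]
wrist bar ctr [0.4893 0.1653] len 0.057 dir deg 25.4 px [250. 222.]
```

View pics/m9.png

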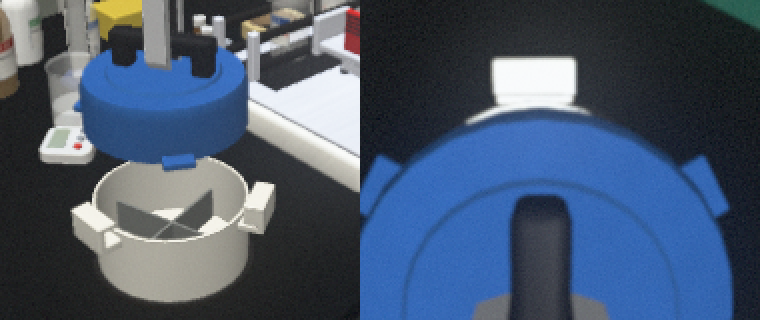

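The lid hangs level over the canister, its lugs between the claws. I'll lower it.

>>> move_arm(targets=[[[0,-1,25],[0,0,0],-1],[[0,-1,50],[0,0,0],-1],[[0,-1,60],[0,0,0],-1],[[0,-1,68],[0,0,0],-1],[[0,-1,73],[0,0,0],-1],[[0,-1,76],[0,0,0],-1],[[0,-1,78],[0,0,0],-1],[[0,-1,78],[0,0,0],-1],[[0,-1,78],[0,0,0],-1]])

```text
time: 39.12
tool_pos: [0.5069, 0.1721, 0.1278]
ee_rot: [-3.141, 0.001, -2.723]
wrist_force: [0.1, -0.5, -0.8]
width: 0.0174
```

>>> move_arm(targets=[[[0,0,1],[0,0,0],-1],[[0,0,1],[0,0,8],-1],[[0,0,1],[0,0,16],-1],[[0,0,1],[0,0,24],-1],[[0,0,1],[0,0,32],-1],[[0,0,1],[0,0,40],-1],[[0,0,1],[0,0,46],-1],[[0,0,1],[0,0,51],-1],[[0,0,1],[0,0,55],-1],[[0,0,1],[0,0,57],-1],[[0,0,1],[0,0,57],-1],[[0,0,1],[0,0,57],-1]])

```text
time: 40.62
tool_pos: [0.5072, 0.1721, 0.1273]
ee_rot: [3.141, 0.001, 2.566]
wrist_force: [-0.3, -1.4, 4.3]
width: 0.0175
```

```bash
python3 -c "
from h import *
o=status.get_obs();print(o['wrist_torque'],o['joint_torque'],o['ee_rot'])"
```

```text
[-0.21588791 -0.06215727  0.10781726] [  0.46263836 -30.70303917 -27.4929142    0.39344103  -0.15255229
   0.03836223] [3.14079195e+00 1.36758004e-03 2.56614133e+00]
```

>>> move_arm(targets=[[[0,0,0],[0,0,1.5],-1],[[0,0,0],[0,0,3],-1],[[0,0,0],[0,0,4],-1],[[0,0,0],[0,0,4],-1]])

```text
time: 41.12
tool_pos: [0.5071, 0.1723, 0.1273]
ee_rot: [3.141, 0.001, 2.497]
wrist_force: [-0.5, -0.5, 5.3]
width: 0.0176
```

```bash
python3 -c "
from h import *
o=status.get_obs();print(o['wrist_torque'],o['ee_rot'],o['width'])"
```

```text
[-0.18403682 -0.04194604  0.52513117] [3.14055052e+00 1.16106650e-03 2.49663241e+00] 0.017639256744622123
```

>>> move_arm(targets=[[[0,0,0],[0,0,1.5],-1],[[0,0,0],[0,0,3],-1],[[0,0,0],[0,0,3],-1]])

```text
time: 41.5
tool_pos: [0.5072, 0.1723, 0.1273]
ee_rot: [3.14, 0.001, 2.445]
wrist_force: [-0.2, -1.0, 5.8]
width: 0.0179
```

```bash
python3 -c "
from h import *
o=status.get_obs();print(o['wrist_torque'],o['ee_rot'],o['width'])"
```

```text
[-0.1930856   0.00395916  0.71211571] [3.14049559e+00 1.22109221e-03 2.44488368e+00] 0.017883741690337022
```

The torque is climbing (0.1 → 0.7 N m) while the turn goes on in the grip, so the lugs are at the stops. I'll release and check.

>>> move_arm(targets=[[[0,0,0],[0,0,0],1],[[0,0,0],[0,0,0],1],[[0,0,0],[0,0,0],1],[[0,0,-40],[0,0,0],1],[[0,0,-100],[0,0,0],1],[[0,0,-150],[0,0,0],1],[[0,0,-150],[0,0,0],1],[[0,0,-150],[0,0,0],1]])

```text
time: 42.5
tool_pos: [0.5064, 0.1721, 0.2754]
ee_rot: [-3.14, -0.001, 2.444]
wrist_force: [-0.3, 0.5, 0.1]
width: 0.0925
```

```bash
python3 - <<'E'
from h import *
o=status.get_obs();print(o["tool_pos"],o["ee_rot"])
w,c=snap("wrist","w10.png");lid(im=w,c=c)
s,_=snap("scene")
cv2.imwrite("pics/m10.png",np.hstack([cv2.resize(w[90:260,170:340],(390,390)),cv2.resize(s[100:320,170:420],(400,390))]))
H,S,V=cv2.split(cv2.cvtColor(w,cv2.COLOR_BGR2HSV))
roi=np.zeros_like(H,bool);roi[100:255,150:350]=1
for b in blobs((V>190)&(S<50)&roi,60): print(b[0],b[1],onplane(c,b[0],.088)[0])
E
```

```text
[0.50643537 0.1721081  0.27537509] [-3.14041893e+00 -8.90702761e-04  2.44350917e+00]
wrist bar ctr [0.5076 0.171 ] len 0.089 dir deg -36.1 px [250. 184.]
[302.47976879 136.95953757] [286 121  32  34 519] [0.51375307 0.2543568  0.088     ]
[194.14760915 146.10810811] [182 131  29  33 481] [0.43218051 0.13876456 0.088     ]
[256.09473684 234.17368421] [242 229  29  10 190] [0.58000253 0.1213369  0.088     ]
```

View pics/m10.png

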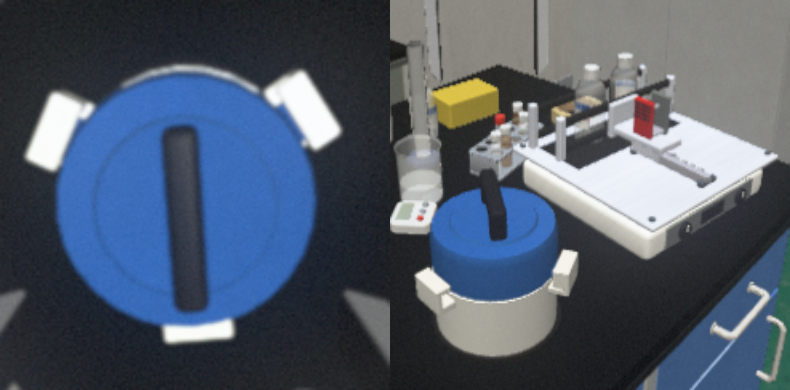

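The lid sits level with its lugs hidden under the claws, the handle at −36.1° in line with the canister (about −36°). The scene shows both bottles upright behind the bar and the timer unmoved. I'm handing the job in.

```bash
python3 -c "
from bench import order; print(order.close_job())"
```

```text
the job is handed in; nothing more can be done
None
```

I loaded the shaker and handed the job in at about 43 s of robot time; it gives no verdict. Only two bottles were in the canister, and both are now on the shaker.

**What I did**
- Drew the clamp bar back 75 mm with the tab squeezed.
- Twisted the lid off and set it on the bench.
- Stood both bottles between the rails.
- Slid the bar forward about 45 mm to the 0.030 notch and let the tab out.
- Put the lid back and turned it clockwise until the torque climbed.

**Last checks**
- **Tab:** it measures 44.7 mm across the grip, against 44 mm when fully out.
- **Bar:** the grip was at shaker x −0.023, against −0.024 expected for that notch.
- **Bottles:** both stand upright behind the bar. I judged this by eye from the pictures and did not measure their final positions.
- **Lid:** it sits level, with the handle at −36.1° against about −36° for the claws. Its centre is within about 2 mm of where it started.
- **Timer and marker:** I kept clear of both. The timer looks unmoved; I did not check the marker at the end.

**What disagreed**
- The rails lie about 14 mm further back than the middle of the platform suggested, so I used the rails as the reference.
- The lid had been knocked about 33 mm on the bench. I found it again in a fresh picture before picking it up.
- My overhead lid measurements were unreliable whenever the arm blocked the view, so I used the wrist camera instead.

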